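Set the spring gauge to its mark

ROBOT

A 6-joint arm with a two-finger parallel gripper is mounted at the origin on the work surface. World frame = base frame: x ahead of the robot, y to its left, z up, the work surface at z = 0. Lengths are in m, angles in degrees, forces in N, time in s.
With the tool pointing down it reaches from about 0.35 to 0.875 m from the base axis. Payload 4.2 kg.
Tool frame: the origin (TCP) lies between the finger pads; the fingertips stand 25 mm ahead of it and the grasp point (between the pads) lies 6 mm ahead of it; z points along the fingers, y is the line along which they close (so a half turn about z gives the same grasp; the last joint's range is limited). The gripper opens to 85 mm and grips with 20 to 120 N. Pads are 22 mm wide; open, the fingers measure 114 mm over their backs; the gripper's body (76 mm by 85 mm) begins 54 mm behind the grasp point. The pads swing forward as they close: fully open they stand 13 mm farther back than shut.
Start: joints at [83.285, 22.042, 0.453, 0, -68.411, -14.817], TCP at [0.229, 0.581, 0.256] pointing down, gripper open.
Joint ranges: [-179.83, 179.83], [-69.29, 118.12], [-61.27, 80.66], [-181.25, 117.63], [-171.15, -9.14], [-177.46, 177.46]. Speed limits (degrees/s): [159.86, 159.86, 180, 180, 180, 180].

INTERFACE

Orientations are given as a 3x3 rotation matrix whose columns are the frame's x, y, z axes.
In Python, from plant import r gives the robot as it stands.
- The arm moves only by the tool play_rows, never from a script. Its argument "rows" is a list of rows, each a list of 7 numbers: the turn, a rotation vector about the world's x, y, z in rad, then the shift along the world's x, y, z in m, then the finger opening in m, from 0 to 0.0854. A call has 1 to 8 rows; each row is the pose to reach, as a shift and turn from the pose commanded when the call began; what a row does not reach only later rows make up. A row lasts 1/10 s, in which the tool goes at most 50 mm and 8.59 degrees, less where a joint would pass 70% of its speed; a pose out of reach is approached as far as the arm can. A call with a gripper value outside its range is refused whole. The fingers move at their own pace and stop on an object; "grip_force" is the grip in N (left out, the last holds). Time passes only in rows, so rows that repeat a pose let the fingers close. It gives the time, the measured TCP pose, the force, the opening and the grip force at its end, in the units of the state.
- r.read_state(): the state, without advancing time (a new reading comes with each control period).
- r.snapshot(name): name is "side" or "top"; returns the picture (420x560x3 uint8, red, green, blue); there is no depth.
- r.camera_model(name): a dict with "K" (3x3 intrinsics, pixels), "k1" (the pictures are not rectified: a ray, as slopes to the right and down, at radius r is drawn at 1 + k1 r^2 times it, then the intrinsics apply), "T" (4x4, takes a point from camera to world coordinates). Camera axes: x right, y down, z forward; pixel columns grow to the right and rows downward; lengths in m; the calibration is good to about 2 mm. A picture is of the moment at which its call begins. camera_model takes no time and is no camera call.
- r.close_job(): hands the job in; it is judged then, once.
The state is a dict: "time": time; "q": joint angles; "qvel": joint speeds; "tau": joint torques, N m; "eef_pos": TCP position; "orientation": TCP orientation; "force": force on the tool from outside, world axes, zero at the start; "ft_torque": the same for the moment, N m; "finger_gap": finger opening in m; "grip_force": force on a finger pad.
Only numpy, scipy, OpenCV 4.12 (cv2) and the standard library are available. Lean on these libraries where they do the work, as an engineer would, in place of code of your own. Each camera call takes 0.05 s, during which the arm holds its last target. There are 200 camera calls.

TASK

Set the spring gauge on the instrument bench to its working load: turn its bar-shaped tension knob clockwise until the tip of the sprung steel arm points at the pointed slider on the rim of the scale, then let go. Leave the round knob as it is, and do not push the arm or the slider themselves.

Things in the scene. Friction and masses are not known exactly. Their poses are not given: they have to be found in the camera images.
- tension_knob_grip (a point): Tension knob: black bar grip 49 x 14 mm, 32 mm high, on a 52 mm disc on the grey gearbox of the pale metal gauge base (220 x 400 mm). Point on its vertical axis, 91 mm above the table: 7 mm below the bar's top, 23 above the disc, 37 above the gearbox. x axis along the bar, turns with it; z up. Stiff (0.1 to 0.2 N m), stays where left; under 1.5 rad is needed; may be turned back.
- spring_arm: Flat dark steel pointer swinging level, 34 mm above the table, over a white scale with black ticks, from a post with a coil spring, 60 mm from the knob's axis. Origin: its pointed tip; x axis along the arm, outward from the post, whose axis is 140 mm behind the tip; z up. Turning the knob clockwise seen from above swings it clockwise too, by half the knob's angle.
- set_mark: Dark steel slider block (18 x 20 mm, 24 mm high, small screw on top) on the curved rail at the scale's rim, with a pointed nose towards the post. Origin: where the arm's tip must come, 6 mm before the nose, 140 mm from the post's axis; x axis outward from the post through the nose; z up. Placed 30 to 95 mm clockwise of the tip's start.
- zero_knob (a joint): Round black knob (40 mm across, top 44 mm above the table) at the end of the base plate away from the scale, 109 mm from the tension knob: the zero setting, to be left alone. Value: its angle in rad, 0 at the start.

How it is judged (in metres and radians):
At the end, for the whole second after the job is handed in: The arm's tip stands still within 12 mm (sideways) of the place in front of the set mark's nose (about 10 degrees of knob), with the knob released (horizontal distance between spring_arm and set_mark below 0.012 m and linear speed of spring_arm below 0.02 m/s); the robot touches nothing.
It fails at once if the arm itself is pushed (more than 2 N) (contact force between spring_arm and anything else above 2 N).
It fails at once if the set mark is pushed (more than 2 N) or shifted by more than 8 mm (contact force between set_mark and anything else above 2 N or distance of set_mark from where it was at the start of the episode above 0.008 m).
It fails at once if the round zero knob is turned by more than 0.25 rad (value of joint zero_knob above 0.25 rad or value of joint zero_knob below -0.25 rad).
It also fails if it takes over 32 s, if anything falls off the work surface, if the arm or the gripper's body presses on something with over 40 N, if the wrist force passes 120 N, or if a joint passes its speed limit or range.

## Working session

There is one attempt and no reset: what is moved stays moved. The work goes in short steps, Python scripts to look and compute and a tool call to move; the robot and the scene stay as the last step left them, time stands still between calls to the robot, and variables do not carry over. Pictures are saved under pics/ and viewed, at most 10 in all, crops included, and the job is handed in when it is done.

Besides the shell and the picture viewer there is one more tool, called after "Call:" by a JSON object that holds its "api" and its "payload", one argument or row to a line. play_rows: Moves the arm, as the interface text tells. Its arguments: {"type":"object","properties":{"rows":{"type":"array","items":{"type":"array","items":{"type":"number"}}},"grip_force":{"type":"number"}},"required":["rows"]}

```bash
mkdir -p pics; cat > h.py <<'E'
import numpy as np, cv2
from plant import r
def ray(cam,u,v):
    m=r.camera_model(cam);K=np.array(m["K"]);T=np.array(m["T"])
    d=np.linalg.solve(K,[u,v,1.]);d=d[:2];s=d.copy()
    for _ in range(30): s=d/(1+m["k1"]*(s@s))
    return T[:3,3],T[:3,:3]@np.r_[s,1]
def at(cam,u,v,z):
    o,d=ray(cam,u,v);return o+d*(z-o[2])/d[2]
E
python3 - <<'E'
from h import *
for n in("top","side"):
    cv2.imwrite(f"pics/{n}0.png",r.snapshot(n)[...,::-1]); print(n,np.round(r.camera_model(n)["T"],3).tolist())
print(r.read_state())
E
```

```text
top [[0.002, -1.0, 0.023, 0.491], [-1.0, -0.002, -0.001, 0.044], [0.001, -0.023, -1.0, 0.732], [0.0, 0.0, 0.0, 1.0]]
side [[0.947, -0.224, 0.23, 0.38], [-0.321, -0.617, 0.719, -0.418], [-0.019, -0.754, -0.656, 0.511], [0.0, 0.0, 0.0, 1.0]]
{'time': 0.1, 'q': array([ 8.32831955e+01,  2.20877292e+01,  3.87061746e-01, -2.41444900e-02,
       -6.84093372e+01, -1.48149226e+01]), 'qvel': array([ 0.04168379, -0.06113322,  0.1958282 ,  0.10841355,  0.00074775,
       -0.00676632]), 'tau': array([-1.34607362e-04, -3.93319380e+01,  1.88929975e+01,  4.19791549e+00,
       -2.58616768e-03,  1.73842881e-06]), 'eef_pos': array([0.22921579, 0.58095272, 0.25531574]), 'orientation': array([[ 9.30157452e-01, -3.67160370e-01, -6.13701261e-04],
       [-3.67160866e-01, -9.30155598e-01, -1.86090481e-03],
       [ 1.12412835e-04,  1.95626156e-03, -9.99998080e-01]]), 'force': array([ 1.17235825, -0.10240704,  0.02383263]), 'ft_torque': array([ 0.00022455,  0.00645464, -0.02235134]), 'grip_force': 0.0, 'finger_gap': 0.08559311141269908}
```

View pics/top0.png

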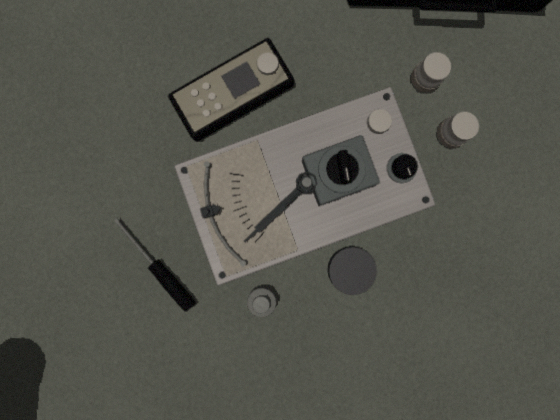

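View pics/side0.png

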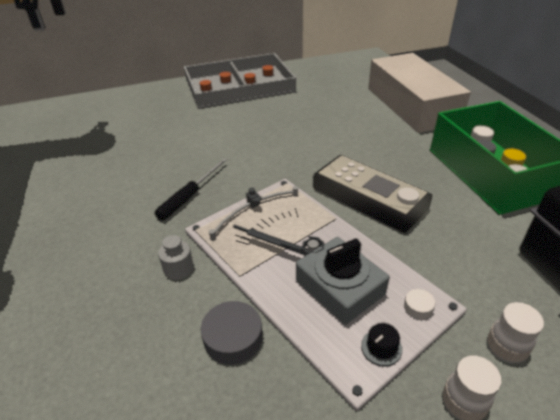

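Top view: tension knob at about (343,167), post (306,182), arm tip near (247,241), slider (211,211), zero knob (403,167). I'll enlarge it to read these more exactly.

```bash
python3 - <<'E'
import cv2,numpy as np
i=cv2.imread("pics/top0.png")
a=cv2.resize(i[140:200,300:380],None,fx=7,fy=7,interpolation=cv2.INTER_CUBIC)
b=cv2.resize(i[170:260,190:320],None,fx=4,fy=4,interpolation=cv2.INTER_CUBIC)
o=np.zeros((600,800,3),np.uint8)
a=cv2.resize(a,(0,0),fx=3/7,fy=3/7) # 3x
a=cv2.resize(i[140:200,310:374],None,fx=4,fy=4,interpolation=cv2.INTER_CUBIC)
o[:360,:520]=b;o[:240,530:530+256]=a
o=np.clip(o*2.0,0,255).astype(np.uint8)
cv2.imwrite("pics/c0.png",o[:360])
E
```

```text
(no output)
```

View pics/c0.png

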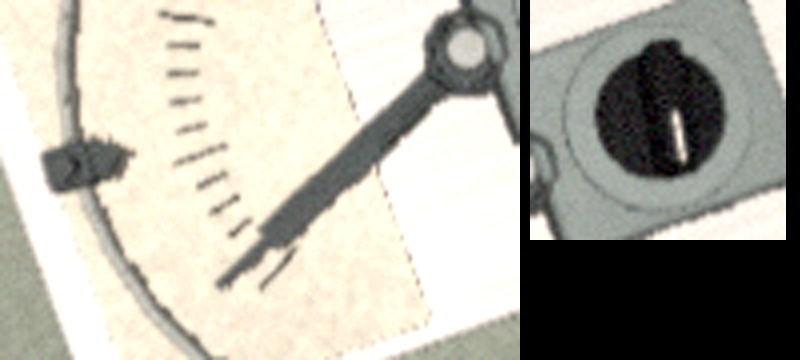

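Tip is at (245,241.5), post (306,181.7), nose (223,208). The knob bar runs roughly vertically in the image with a white index line. I'll convert these and look at the bar with dark-range contrast.

```bash
python3 - <<'E'
from h import *
P=lambda u,v,z:at("top",u,v,z)
tip=P(245,241.5,.034);post=P(306.2,181.7,.040);nose=P(223.2,208.2,.034);sl=P(211.2,211.2,.03)
print(tip,post,nose,sl,P(342.5,168,.065),P(403,167,.044))
for n,p in(("tip",tip),("nose",nose),("sl",sl)):
    d=(p-post)[:2];print(n,np.hypot(*d),np.degrees(np.arctan2(d[1],d[0])))
i=cv2.imread("pics/top0.png");j=cv2.imread("pics/side0.png")
f=lambda c,k:cv2.resize(np.clip((c.astype(float))*k,0,255).astype(np.uint8),(400,400),interpolation=cv2.INTER_CUBIC)
cv2.imwrite("pics/c1.png",np.hstack([f(i[143:193,318:368],6),f(j[225:295,308:378],4)]))
E
```

```text
[0.4647319 0.1034954 0.034    ] [0.56285595 0.00318762 0.04      ] [0.51950236 0.1396737  0.034     ] [0.51466321 0.16017132 0.03      ] [ 0.58216885 -0.05281849  0.065     ] [ 0.58727619 -0.15567741  0.044     ]
tip 0.14032098771441912 134.36948954989765
nose 0.14320608161971055 107.62199045670411
sl 0.1642145615717299 107.06606877549841
```

View pics/c1.png

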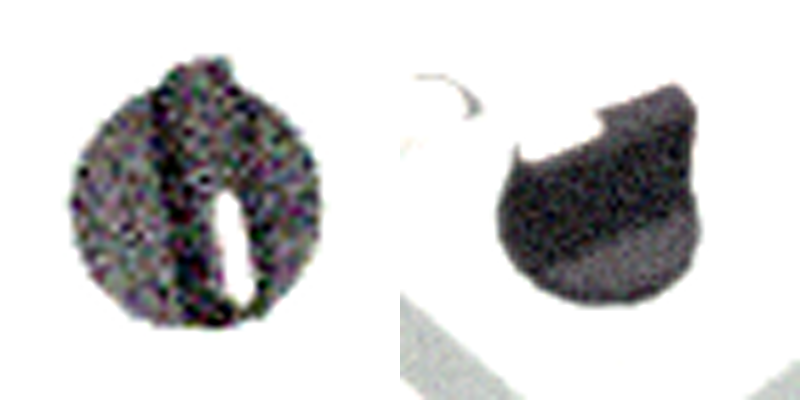

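```bash
python3 - <<'E'
from h import *
P=lambda a,b,z:at("top",318+a/8,143+b/8,z)
print("disc",P(195,202,.066)); e1,e2=P(203,60,.098),P(243,312,.098)
print("bar",(e1+e2)/2,e1-e2,np.hypot(*(e1-e2)[:2]),np.degrees(np.arctan2((e1-e2)[1],(e1-e2)[0])))
l1,l2=P(226,195,.098),P(242,300,.098);print(np.degrees(np.arctan2((l1-l2)[1],(l1-l2)[0])))
# side: bar top back corners
S=lambda a,b:at("side",308+(a-400)*70/400,225+b*70/400,.098)
print(S(515,150),S(680,88),S(692,108),S(600,105))
E
```

```text
disc [ 0.58163405 -0.05247283  0.066     ]
bar [ 0.58035598 -0.05312229  0.098     ] [0.04759974 0.00731765 0.        ] 0.048158940017770074 8.739824645513696
8.412609123658452
[ 0.5568883  -0.05681943  0.098     ] [ 0.60084692 -0.05139924  0.098     ] [ 0.60054679 -0.05827755  0.098     ] [ 0.5810378  -0.05018623  0.098     ]
```

Call:
{"api": "play_rows", "payload": {
  "rows": [
    [0, 0, 0.03, 0.02, -0.036, 0, 0.085],
    [0, 0, 0.09, 0.04, -0.072, 0, 0.085],
    [0, 0, 0.16, 0.06, -0.108, 0, 0.085],
    [0, 0, 0.23, 0.08, -0.144, 0, 0.085],
    [0, 0, 0.3, 0.1, -0.18, 0, 0.085],
    [0, 0, 0.36, 0.12, -0.216, 0, 0.085],
    [0, 0, 0.42, 0.14, -0.252, 0, 0.085],
    [0, 0, 0.48, 0.16, -0.288, 0, 0.085]
  ]
}}

```text
time: 0.9
eef_pos: [0.3897, 0.2916, 0.2561]
orientation: [[0.994, 0.107, -0.0], [0.107, -0.994, -0.0], [-0.0, 0.0, -1.0]]
force: [0.8, 0.2, -0.1]
finger_gap: 0.0847
grip_force: 0.0
```

Call:
{"api": "play_rows", "payload": {
  "rows": [
    [0, 0, 0.02, 0.02, -0.036, 0, 0.085],
    [0, 0, 0.045, 0.04, -0.072, 0, 0.085],
    [0, 0, 0.045, 0.06, -0.108, 0, 0.085],
    [0, 0, 0.045, 0.08, -0.144, 0, 0.085],
    [0, 0, 0.045, 0.1, -0.18, 0, 0.085],
    [0, 0, 0.045, 0.12, -0.216, 0, 0.085],
    [0, 0, 0.045, 0.14, -0.252, 0, 0.085],
    [0, 0, 0.045, 0.16, -0.288, 0, 0.085]
  ]
}}

```text
time: 1.7
eef_pos: [0.5497, 0.0037, 0.256]
orientation: [[0.989, 0.149, -0.001], [0.149, -0.989, 0.0], [-0.001, -0.0, -1.0]]
force: [1.1, 1.2, 0.2]
finger_gap: 0.085
grip_force: 0.0
```

Call:
{"api": "play_rows", "payload": {
  "rows": [
    [0, 0, 0, 0.02, -0.036, 0, 0.085],
    [0, 0, 0, 0.031, -0.058, 0, 0.085],
    [0, 0, 0, 0.031, -0.058, 0, 0.085],
    [0, 0, 0, 0.031, -0.058, 0, 0.085],
    [0, 0, 0, 0.031, -0.058, 0, 0.085]
  ]
}}

```text
time: 2.2
eef_pos: [0.5799, -0.052, 0.2561]
orientation: [[0.989, 0.149, -0.001], [0.149, -0.989, 0.0], [-0.001, -0.0, -1.0]]
force: [0.9, 0.3, 0.1]
finger_gap: 0.0851
grip_force: 0.0
```

```bash
python3 - <<'E'
from h import *
s=r.read_state();R=s["orientation"];print(s["time"],s["eef_pos"],np.degrees(np.arctan2(R[1,0],R[0,0])),R[:,2],s["q"],s["force"])
E
```

```text
2.2 [ 0.57987952 -0.05200796  0.25609088] 8.590059026828937 [-6.86699860e-04  9.90433038e-05 -9.99999759e-01] [ 1.07992871e+01  1.79106488e+01 -5.75299942e+00 -1.41307289e-02
 -6.63739374e+01  8.77964355e+01] [0.94156837 0.33194992 0.10917023]
```

Call:
{"api": "play_rows", "payload": {
  "rows": [
    [0, 0, 0, 0.0005, -0.001, -0.03, 0.05],
    [0, 0, 0, 0.0005, -0.001, -0.06, 0.05],
    [0, 0, 0, 0.0005, -0.001, -0.09, 0.05],
    [0, 0, 0, 0.0005, -0.001, -0.11, 0.05],
    [0, 0, 0, 0.0005, -0.001, -0.13, 0.05],
    [0, 0, 0, 0.0005, -0.001, -0.145, 0.05],
    [0, 0, 0, 0.0005, -0.001, -0.156, 0.05],
    [0, 0, 0, 0.0005, -0.001, -0.156, 0.05]
  ]
}}

```text
time: 3.0
eef_pos: [0.5798, -0.0529, 0.0991]
orientation: [[0.989, 0.15, -0.003], [0.15, -0.989, -0.0], [-0.003, -0.0, -1.0]]
force: [-1.2, -0.3, 0.4]
finger_gap: 0.05
grip_force: 0.0
```

Call:
{"api": "play_rows", "payload": {
  "rows": [
    [0, 0, 0, 0, 0, 0, 0.03],
    [0, 0, 0, 0, 0, 0, 0.022],
    [0, 0, 0, 0, 0, 0, 0.018],
    [0, 0, 0, 0, 0, 0, 0.018]
  ],
  "grip_force": 30
}}

```text
time: 3.4
eef_pos: [0.5812, -0.0536, 0.101]
orientation: [[0.989, 0.149, 0.001], [0.149, -0.989, 0.0], [0.001, 0.0, -1.0]]
force: [0.3, 0.8, -0.1]
finger_gap: 0.018
grip_force: 0.0
```

```bash
python3 - <<'E'
from h import *
i=r.snapshot("top");j=r.snapshot("side")
f=lambda c,k:cv2.resize(np.clip(c[...,::-1].astype(float)*k,0,255).astype(np.uint8),(400,400),interpolation=cv2.INTER_CUBIC)
cv2.imwrite("pics/c2.png",np.hstack([f(i[100:230,280:410],2.5),f(j[195:315,280:400],2.5)]))
E
```

```text
(no output)
```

View pics/c2.png

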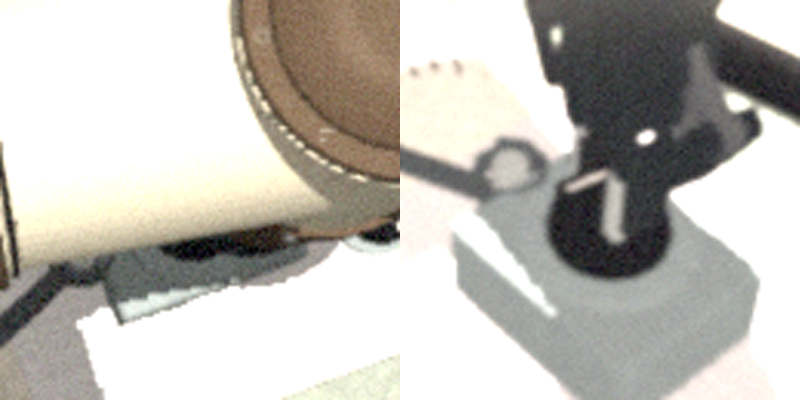

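The side view shows the fingers straddling the bar above the disc (bar end near crop (590,180)), with no contact yet. Next I close the grip.

Call:
{"api": "play_rows", "payload": {
  "rows": [
    [0, 0, 0, 0, 0, 0, 0.012],
    [0, 0, 0, 0, 0, 0, 0.008],
    [0, 0, 0, 0, 0, 0, 0.008],
    [0, 0, 0, 0, 0, 0, 0.008]
  ],
  "grip_force": 35
}}

```text
time: 3.9
eef_pos: [0.5809, -0.0529, 0.1008]
orientation: [[0.989, 0.149, 0.0], [0.149, -0.989, 0.001], [0.0, -0.001, -1.0]]
force: [-1.3, 5.3, 4.2]
finger_gap: 0.0133
grip_force: 34.9
```

Call:
{"api": "play_rows", "payload": {
  "rows": [
    [0, 0, -0.05, 0, 0, 0, 0.008],
    [0, 0, -0.13, 0, 0, 0, 0.008],
    [0, 0, -0.21, 0, 0, 0, 0.008],
    [0, 0, -0.29, 0, 0, 0, 0.008],
    [0, 0, -0.37, 0, 0, 0, 0.008],
    [0, 0, -0.43, 0, 0, 0, 0.008],
    [0, 0, -0.45, 0, 0, 0, 0.008],
    [0, 0, -0.45, 0, 0, 0, 0.008]
  ]
}}

```text
time: 4.7
eef_pos: [0.5809, -0.0526, 0.1008]
orientation: [[0.955, -0.296, 0.0], [-0.296, -0.955, 0.001], [0.0, -0.001, -1.0]]
force: [-2.5, 6.6, 5.2]
finger_gap: 0.0136
grip_force: 34.9
```

```bash
python3 - <<'E'
from h import *
s=r.read_state();print(s["force"],s["ft_torque"],s["grip_force"])
i=r.snapshot("top");j=r.snapshot("side")
f=lambda c,k:cv2.resize(np.clip(c[...,::-1].astype(float)*k,0,255).astype(np.uint8),(400,400),interpolation=cv2.INTER_CUBIC)
cv2.imwrite("pics/c3.png",np.hstack([f(i[150:280,190:320],2),f(j[175:315,225:365],2)]))
E
```

```text
[-2.48340776  6.62778814  5.21937601] [1.66900528 0.65651255 0.02026253] 34.93943810462952
```

View pics/c3.png

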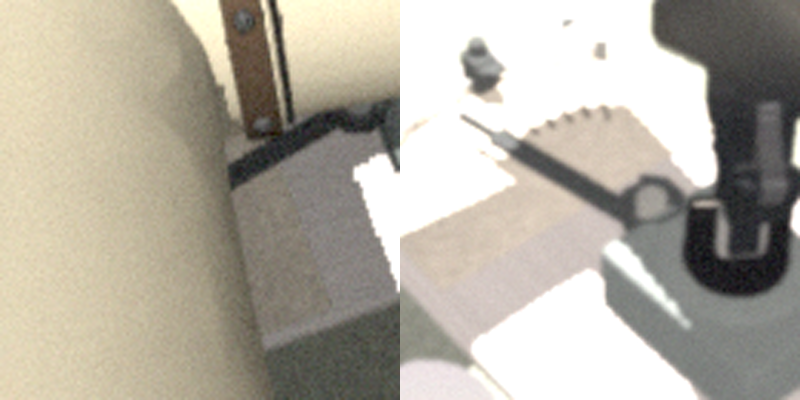

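The arm has swung with the knob. In the side view its tip is at full-image (246,215) and the nose about (260,205). I'll measure what's left.

```bash
python3 - <<'E'
from h import *
post=np.array([.5629,.0032])
S=lambda a,b,z=.034:at("side",225+(a-400)*.35,175+b*.35,z)
for p in (S(461,115),S(499,87),S(479,42,.045)):
    d=p[:2]-post;print(p,np.hypot(*d),np.degrees(np.arctan2(d[1],d[0])))
E
```

```text
[0.49041059 0.12032015 0.034     ] 0.1377383132124686 121.75469173806528
[0.51818148 0.13691761 0.034     ] 0.14099696525012084 108.4912266494566
[0.51566004 0.16880981 0.045     ] 0.17221563025093695 105.92072267720289
```

Call:
{"api": "play_rows", "payload": {
  "rows": [
    [0, 0, -0.05, 0, 0, 0, 0.008],
    [0, 0, -0.13, 0, 0, 0, 0.008],
    [0, 0, -0.21, 0, 0, 0, 0.008],
    [0, 0, -0.29, 0, 0, 0, 0.008],
    [0, 0, -0.37, 0, 0, 0, 0.008],
    [0, 0, -0.42, 0, 0, 0, 0.008],
    [0, 0, -0.45, 0, 0, 0, 0.008],
    [0, 0, -0.45, 0, 0, 0, 0.008]
  ]
}}

```text
time: 5.6
eef_pos: [0.581, -0.0523, 0.1008]
orientation: [[0.731, -0.682, 0.001], [-0.682, -0.731, 0.001], [-0.0, -0.002, -1.0]]
force: [-1.6, 7.3, 4.2]
finger_gap: 0.0131
grip_force: 34.9
```

```bash
python3 - <<'E'
from h import *
s=r.read_state();print(s["force"],s["ft_torque"],s["grip_force"])
j=r.snapshot("side")
f=lambda c,k:cv2.resize(np.clip(c[...,::-1].astype(float)*k,0,255).astype(np.uint8),(560,560),interpolation=cv2.INTER_CUBIC)
cv2.imwrite("pics/c4.png",f(j[170:310,225:365],2))
E
```

```text
[-1.5655682   7.32323203  4.23688364] [2.0030303  0.6453723  0.01308528] 34.91845965385437
```

View pics/c4.png

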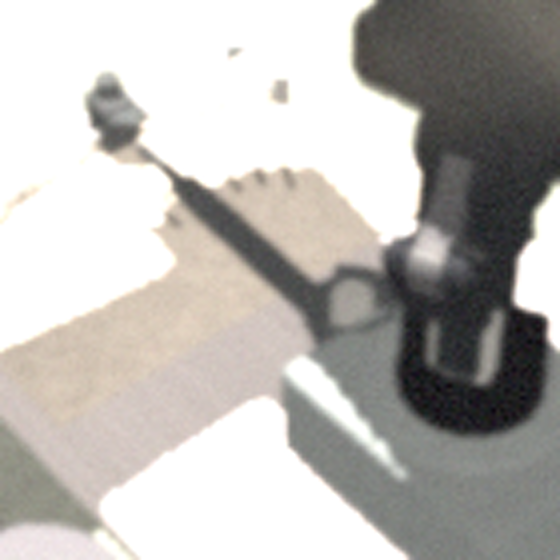

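The tip is almost in front of the nose (crop (142,149)), with about 1° of arm still to go. I'll add 0.045 rad of knob, then open and lift.

Call:
{"api": "play_rows", "payload": {
  "rows": [
    [0, 0, -0.045, 0, 0, 0, 0.008],
    [0, 0, -0.045, 0, 0, 0, 0.008],
    [0, 0, -0.045, 0, 0, 0, 0.02],
    [0, 0, -0.045, 0, 0, 0, 0.035],
    [0, 0, -0.045, 0, 0, 0, 0.035],
    [0, 0, -0.045, 0, 0, 0.02, 0.035],
    [0, 0, -0.045, 0, 0, 0.05, 0.035],
    [0, 0, -0.045, 0, 0, 0.09, 0.035]
  ]
}}

```text
time: 6.45
eef_pos: [0.5796, -0.0542, 0.1893]
orientation: [[0.699, -0.715, -0.005], [-0.715, -0.699, -0.001], [-0.003, 0.004, -1.0]]
force: [0.5, 0.5, -0.1]
finger_gap: 0.0348
grip_force: 0.0
```

Call:
{"api": "play_rows", "payload": {
  "rows": [
    [0, 0, 0, 0, -0.03, 0.04, 0.035],
    [0, 0, 0, 0, -0.07, 0.06, 0.035],
    [0, 0, 0, 0, -0.11, 0.06, 0.035],
    [0, 0, 0, 0, -0.15, 0.06, 0.035],
    [0, 0, 0, 0, -0.19, 0.06, 0.035],
    [0, 0, 0, 0, -0.22, 0.06, 0.035],
    [0, 0, 0, 0, -0.22, 0.06, 0.035]
  ]
}}

```text
time: 7.15
eef_pos: [0.58, -0.2774, 0.2494]
orientation: [[0.696, -0.718, -0.001], [-0.718, -0.696, -0.0], [-0.001, 0.001, -1.0]]
force: [-1.2, 0.6, -0.3]
finger_gap: 0.035
grip_force: 0.0
```

```bash
python3 - <<'E'
from h import *
i=r.snapshot("top");j=r.snapshot("side")
f=lambda c,k:cv2.resize(np.clip(c[...,::-1].astype(float)*k,0,255).astype(np.uint8),(400,400),interpolation=cv2.INTER_CUBIC)
cv2.imwrite("pics/c5.png",np.hstack([f(i[150:280,190:320],2),f(j[170:270,225:325],2)]))
E
```

```text
(no output)
```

View pics/c5.png

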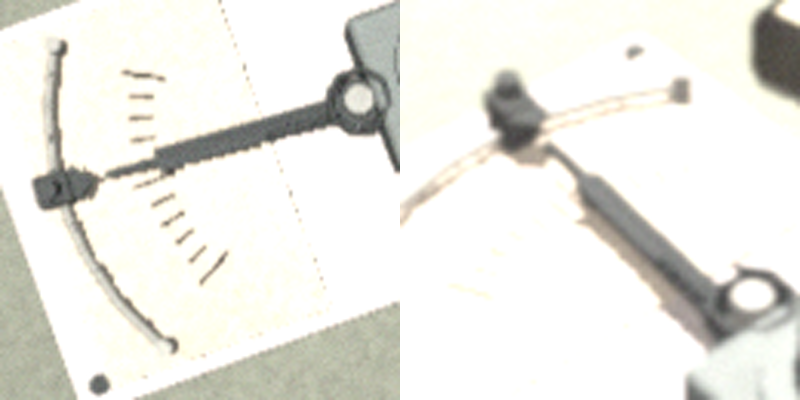

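The tip at crop (107,175) lines up with the nose at (98,178), within about 1–2 mm. The knob is released and the robot is clear of everything.

```bash
python3 -c "
from plant import r
print(r.close_job())"
```

```text
the job is handed in; nothing more can be done
None
```

I turned the tension knob clockwise until the arm's tip pointed at the slider's nose, about 1–2 mm off sideways in the last top image, then released it, moved clear and handed the job in at about 7 s; no verdict was returned.

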